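# Shift the clay-pebble feeder's gate lever to the flowerpot's slot

## Robot

A 6-joint arm with a two-finger parallel gripper is mounted at the origin on the work surface. World frame = base frame: x ahead of the robot, y to its left, z up, the work surface at z = 0. Lengths are in mm, angles in degrees, forces in N, time in s.
With the tool pointing down it reaches from about 225 to 725 mm from the base axis. Payload 3.1 kg.
Tool frame: the origin (TCP) lies midway between the tips of the shut fingers; the grasp point (between the pads) lies 19 mm behind it; x points along the fingers, y is the direction in which the jaws open and shut, and the axes are right-handed (so a half turn about x gives the same grasp; the last joint's range is limited). The gripper opens to 85 mm and grips with 20 to 120 N. Pads are 22 mm wide; open, the fingers measure 114 mm over their backs; the gripper's body (76 mm by 85 mm) begins 54 mm behind the grasp point. The pads swing forward as they close: fully open they stand 13 mm farther back than shut.
Start: joints at [-80.203, 2.75, 5.684, 92.934, 0, 82.678], TCP at [154.531, -501.735, 231.312] pointing down, gripper open.
Joint ranges: [-166.93, 166.93], [-56.73, 111.36], [-69.38, 81.34], [-121.58, 131.49], [-85.45, 84.26], [-180, 180]. Speed limits (degrees/s): [159.86, 159.86, 180, 180, 180, 180].

## Interface

Orientations are given as [roll, pitch, yaw] about the fixed x, y, z axes, in that order (R = Rz(yaw) Ry(pitch) Rx(roll)).
In Python, from station import state, grab_frame, get_calibration, sign_off gives the robot as it stands. The module is installed in compiled form; this text tells all that it offers.
- The arm moves only by the tool send_rows, never from a script. Its argument "deltas" is a list that holds one entry, the list of rows, each a list of 7 numbers: the opening, from -1 (shut) to 1 (fully open), then the shift along the tool's x, y, z in cm, then the turn, a rotation vector about the tool's x, y, z in degrees. In form: [[[claw, x, y, z, rx, ry, rz], ...]]. A call has 1 to 8 rows; each row shifts and turns the commanded pose from where the row before left it, along the tool's axes as they then stand; what a row does not reach is not made up. A row lasts 1/12 s, in which the tool goes at most 41.7 mm and 7.16 degrees, less where a joint would pass 70% of its speed; a pose out of reach is approached as far as the arm can. A call with a gripper value outside its range is refused whole. The fingers move at their own pace and stop on an object; "force" is the grip in N (left out, the last holds). Time passes only in rows, so rows that do not move let the fingers close. It gives the time, the measured TCP pose, the force and the opening at its end, in the units of the state.
- state(): the state, without advancing time (a new reading comes with each control period).
- grab_frame(name): name is "scene" or "top" or "wrist"; returns (picture, depth): 480x640x3 uint8, blue, green, red; 480x640 float32, mm along the optical axis (not along the pixel's ray), 0 where there is no reading.
- get_calibration(name): a dict with "intrinsics" (3x3 intrinsics, pixels), "k1" (the pictures are not rectified: a ray, as slopes to the right and down, at radius r is drawn at 1 + k1 r^2 times it, then the intrinsics apply), "extrinsics" (4x4, takes a point from world to camera coordinates). Camera axes: x right, y down, z forward; pixel columns grow to the right and rows downward; lengths in mm; the calibration is good to about 2 mm. A picture is of the moment at which its call begins: read the wrist's pose just before it. get_calibration takes no time and is no camera call; for the wrist camera it gives the pose at the moment of the call.
- sign_off(): hands the job in, once; it reports no verdict.
The state is a dict: "time_s": time; "joint_positions": joint angles; "dq": joint speeds; "joint_torque": joint torques, N m; "eef_pos": TCP position; "ee_rot": TCP orientation; "wrist_force": force on the tool from outside, world axes, zero at the start; "moment": the same for the moment, N m; "gripper_width": opening from 0.0 (shut) to 1.0 (fully open).
Only numpy, scipy, OpenCV 4.12 (cv2) and the standard library are available. Lean on these libraries where they do the work, as an engineer would, in place of code of your own. Each camera call takes 0.05 s, during which the arm holds its last target.

## Task

On the potting table, set the clay-pebble feeder to fill the round flowerpot: with the fingertips push its lever out of the parking slot, along the cross channel, and fully home into the one corner slot that lies next to the spout the flowerpot stands under. Do not run the lever into any of the other three corner slots on the way, do not force it, and leave the four vessels and everything else on the table standing where they are: nothing is to be picked up.

Things in the scene. Friction and masses are not known exactly. Their poses are not given: they have to be found in the camera images.
- feeder: Grey fixed feeder: box 200 x 200 mm, 120 mm high, whose top is a steel gate plate, with a hopper behind. Origin: centre of the box's underside, on the table. Local x points to the hopper side ('far'), -x to the robot side ('near'), local y to the left. A spout sticks out at each of the four corners of its left and right sides; a vessel stands under each.
- gate (a point): Centre of the gate's top face, z 120 mm. Gate: a cross channel along local y at x = 0; from each end of it a corner slot to the far and one to the near side (centre lines y = +-34 mm); from its middle the parking slot, near side only, so a lever pushed far out of parking stops at the channel's far wall. All 20 mm wide, rounded corners. Each corner slot works the spout at its own corner.
- hopper (a point): Middle of the open top of the hopper of clay pebbles behind the box, z 150 mm; it is 75 mm (local x) by 170 mm, fixed to the feeder.
- spout_near_left (a point): Outer end of the fixed steel spout at the feeder's near left corner, 34 mm wide, 50 mm long, nowhere above z 125 mm; worked by the near left slot.
- spout_near_right (a point): Outer end of the fixed steel spout at the feeder's near right corner, 34 mm wide, 50 mm long, nowhere above z 125 mm; worked by the near right slot.
- spout_far_left (a point): Outer end of the fixed steel spout at the feeder's far left corner, 34 mm wide, 50 mm long, nowhere above z 125 mm; worked by the far left slot.
- spout_far_right (a point): Outer end of the fixed steel spout at the feeder's far right corner, 34 mm wide, 50 mm long, nowhere above z 125 mm; worked by the far right slot.
- lever_arm (a joint): Lever lean along the slots, rad: positive = knob leans to feeder local +x (far), negative = to -x (near), 0 = in the cross channel (play about +-0.05). Rigid stops at -0.35 and +0.35 are the slots' ends; fully home means a lean of 0.31 or more. Starts in the parking slot at -0.35 to -0.22.
- lever_carrier (a joint): Lever lean along the cross channel, rad: positive = knob leans to feeder local +y (left), negative = to -y (right), 0 = middle (parking slot, play about +-0.05). Rigid stops at -0.345 and +0.345. The lever can turn into a corner slot only at 0.28 or more of lean, close to the channel's end.
- knob (a point): Middle of the lever's white grip, a cylinder 28 mm in diameter, 50 mm long, on a 10 mm shaft, 155 mm from the pivot, which is at the feeder's centre at z 20 mm. Upright it is at z 175 mm (grip from 150 to 200), at a corner slot's end at 157; travel 53 mm each way. The grip leans with the lever. It stays where left; friction is 1 to 2 N at the grip, little damping.
- flowerpot: Round terracotta flowerpot with a thick rim, 94 mm across and 85 mm high, loose, empty. Origin: centre of its underside. Stands under one of the four spouts, at about local x +-75, y +-170 mm of the feeder; which one varies.
- saucer: Low round terracotta saucer, 108 mm across and 24 mm high, loose, under another spout. Origin: centre of its underside.
- square_planter: Square terracotta planter, 84 x 84 mm and 80 mm high, loose, under another spout. Origin: centre of its underside.
- trough: Oblong terracotta trough, 115 x 58 mm and 55 mm high, loose, under another spout. Origin: centre of its underside; local x along its length.
- scoop: Blue plastic scoop lying on the table on the robot's right, 230 mm long, up to 36 mm high. Origin: near the middle, at the table.
- steel_rake: Stainless hand rake with a wooden handle lying on the table on the robot's left, 280 mm long, under 30 mm high. Origin: near the middle, at the table.
- spray_bottle: White bottle, 70 mm across and 190 mm high, standing on the right of the table. Origin: centre of its underside.
Mind the look-alikes: they are no part of the job. Leave any green or yellow look-alike of the trough alone.

How it is judged:
By the outcome, as a careful person would: the job done as asked, in the order asked, and still so for the second after the job is handed in, with the robot touching nothing.
It also fails if it takes over 51 s, if anything falls off the work surface, if the arm or the gripper's body presses on something with over 40 N, if the wrist force passes 120 N, or if a joint passes its speed limit or range.

## Working session

There is one attempt and no reset: what is moved stays moved. The work goes in short steps, Python scripts to look and compute and a tool call to move; the robot and the scene stay as the last step left them, time stands still between calls to the robot, and variables do not carry over. Pictures are saved under pics/ and viewed, and the job is handed in when it is done.

Besides the shell and the picture viewer there is one more tool, called after ">>>" in YAML: its name, and indented under it one key for each argument. send_rows: Moves the arm, as the interface text tells. Its arguments: {"type":"object","properties":{"deltas":{"type":"array"},"force":{"type":"number"}},"required":["deltas"]}

```bash
mkdir -p pics; python3 - <<'E'
from station import *
import cv2,numpy as np
print(state())
for n in ("scene","top"):
    p,d=grab_frame(n); c=get_calibration(n)
    cv2.imwrite(f"pics/{n}0.png",p); np.savez(f"pics/{n}0.npz",p=p,d=d,K=c["intrinsics"],k1=c["k1"],E=c["extrinsics"])
    print(n,c)
E
```

```text
{'time_s': 0.0, 'joint_positions': array([-8.02053384e+01,  2.79227216e+00,  5.58961557e+00,  9.29333027e+01,
       -3.58145787e-04,  8.26798836e+01]), 'dq': array([-0.03513671, -0.02121417,  0.03154468,  0.03616404, -0.04397585,
       -0.02138511]), 'joint_torque': array([-3.60097993e-04, -3.38783205e+01,  3.20014286e+01,  2.03227974e-02,
       -1.18088151e-04,  2.60484754e-06]), 'eef_pos': array([ 154.39996461, -501.13169245,  230.10532027]), 'ee_rot': array([-97.16918771,  89.86404023,  99.94559068]), 'wrist_force': array([-0.62653404, -0.89059085, -0.56141388]), 'moment': array([-0.00835266,  0.00305084,  0.0359765 ]), 'gripper_width': 0.9998496980449539}
scene {'intrinsics': array([[574.60461136,   0.        , 321.46229048],
       [  0.        , 574.60461136, 259.04660845],
       [  0.        ,   0.        ,   1.        ]]), 'k1': -0.12139983483115627, 'extrinsics': array([[ 4.67021307e-01,  8.84214239e-01,  7.50191473e-03,
        -2.21638335e+02],
       [ 4.94970389e-01, -2.54382732e-01, -8.30839178e-01,
        -1.38622385e+02],
       [-7.32731474e-01,  3.91732825e-01, -5.56462021e-01,
         2.05304357e+03],
       [ 0.00000000e+00,  0.00000000e+00,  0.00000000e+00,
         1.00000000e+00]])}
top {'intrinsics': array([[605.03663026,   0.        , 320.7326587 ],
       [  0.        , 605.03663026, 235.43640073],
       [  0.        ,   0.        ,   1.        ]]), 'k1': -0.06518353987027932, 'extrinsics': array([[-1.72140922e-02, -9.99486760e-01, -2.70165236e-02,
         1.96619002e+01],
       [-9.95374048e-01,  1.96851228e-02, -9.40372261e-02,
         4.94599323e+02],
       [ 9.45207860e-02,  2.52727810e-02, -9.95202044e-01,
         1.56743717e+03],
       [ 0.00000000e+00,  0.00000000e+00,  0.00000000e+00,
         1.00000000e+00]])}
```

View pics/scene0.png

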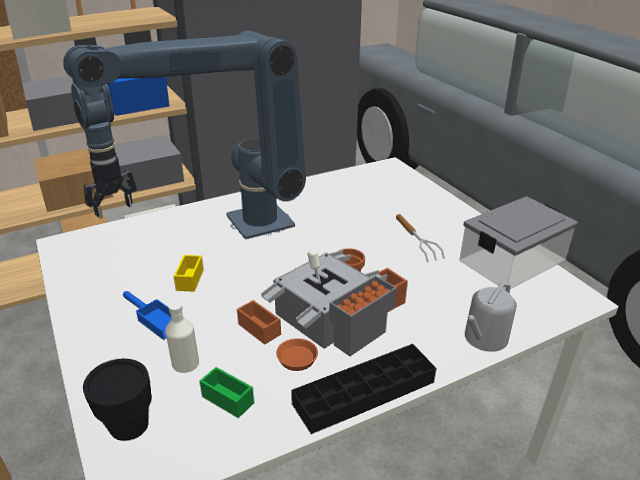

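View pics/top0.png

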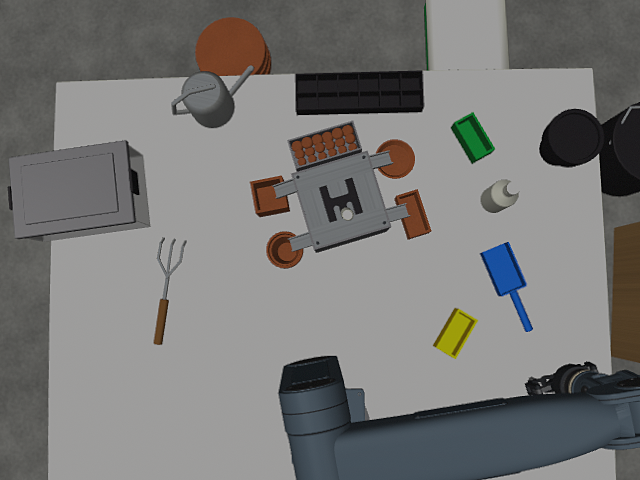

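The top view shows four candidate vessels: a round rimmed pot at (285,250), a saucer at (396,158), a square planter at (270,196) and a trough at (413,214). The green (472,137) and yellow (455,333) troughs are look-alikes. By description, the flowerpot is the near-left one. I'll check that in a crop and measure the feeder.

```bash
cat > h.py <<'E'
import numpy as np,cv2
def load(n):
    z=np.load(n); return z["p"],z["d"],z["K"],float(z["k1"]),z["E"]
def slopes(uv,K,k1):
    uv=np.atleast_2d(np.asarray(uv,float)); q=np.c_[(uv[:,0]-K[0,2])/K[0,0],(uv[:,1]-K[1,2])/K[1,1]]
    s=q.copy()
    for _ in range(20): s=q/(1+k1*(s**2).sum(1,keepdims=True))
    return s
def onplane(uv,z,K,k1,E):
    s=slopes(uv,K,k1); R,t=E[:3,:3],E[:3,3]; C=-R.T@t
    d=np.c_[s,np.ones(len(s))]@R
    return C+d*((z-C[2])/d[:,2])[:,None]
def bydepth(uv,dep,K,k1,E):
    s=slopes(uv,K,k1); P=np.c_[s,np.ones(len(s))]*np.asarray(dep).reshape(-1,1)
    return (P-E[:3,3])@E[:3,:3]
def proj(P,K,k1,E):
    P=np.atleast_2d(P)@E[:3,:3].T+E[:3,3]; s=P[:,:2]/P[:,2:]; s=s*(1+k1*(s**2).sum(1,keepdims=True))
    return s*K[0,0]+K[:2,2]
E
python3 - <<'E'
from h import *
p,d,K,k1,E=load("pics/top0.npz")
cv2.imwrite("pics/topcrop.png",cv2.resize(p[110:280,240:440],None,fx=4,fy=4,interpolation=cv2.INTER_CUBIC)[:600,:800] if 0 else cv2.resize(p[115:265,240:440],None,fx=4,fy=4,interpolation=cv2.INTER_CUBIC))
vv,uu=np.mgrid[110:290,230:450]; uv=np.c_[uu.ravel(),vv.ravel()]
W=bydepth(uv,d[vv,uu].ravel(),K,k1,E); 
m=(abs(W[:,2]-120)<4); 
mask=np.zeros((480,640),np.uint8); mask[uv[m][:,1],uv[m][:,0]]=255
mk=cv2.morphologyEx(mask,cv2.MORPH_CLOSE,np.ones((15,15)));mk=cv2.morphologyEx(mk,cv2.MORPH_OPEN,np.ones((31,31)))
cn=max(cv2.findContours(mk,0,1)[0],key=cv2.contourArea)
wc=onplane(cn[:,0],120,K,k1,E)[:,:2].astype(np.float32)
print(cv2.minAreaRect(wc), np.median(W[m][:,2]))
# points above 135
k=(W[:,2]>140)&(W[:,2]<210); s=p[uv[:,1],uv[:,0]].min(1)
k2=k&(s>150)
print("knob",k2.sum(),W[k2].mean(0),W[k2].min(0),W[k2].max(0), uv[k2].mean(0))
np.savez("pics/W.npz",W=W,uv=uv)
E
```

```text
((575.7571411132812, -41.504974365234375), (211.92454528808594, 206.67530822753906), 6.436450958251953) 120.18615625982432
knob 69 [527.16277815 -56.50690419 193.33934299] [516.42557433 -65.89651654 186.78220203] [538.34897281 -46.98912947 200.81062553] [347.01449275 214.43478261]
```

View pics/topcrop.png

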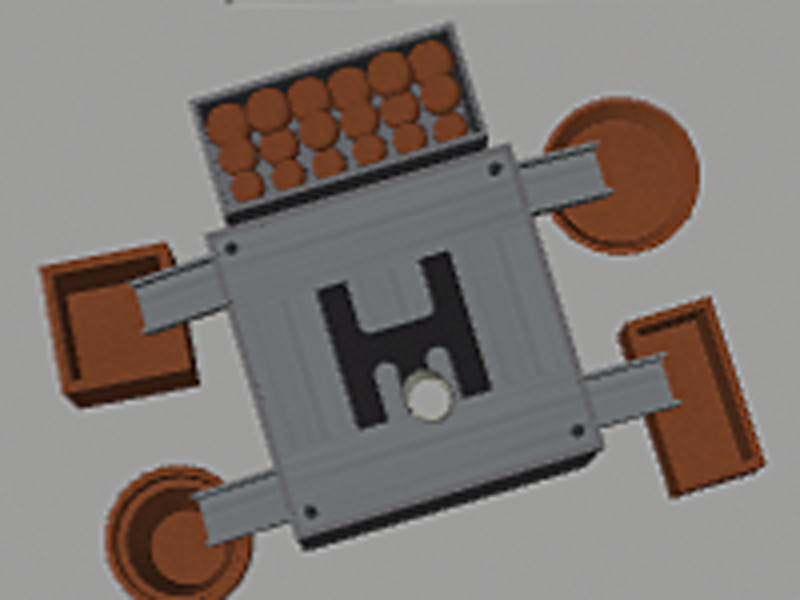

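The crop confirms the round thick-rimmed pot at near left (crop 180,535), the square planter at far left, the saucer at far right and the trough at near right. The goal is the near-left slot. Next is the feeder frame from the plate corners and screws.

```bash
python3 - <<'E'
from h import *
from station import *
p,d,K,k1,E=load("pics/top0.npz")
f=lambda a: onplane(np.array(a)/4+np.array([240,115])-0.4,120,K,k1,E)[:,:2]
for c in ([(207,235),(508,147),(602,440),(303,545)],[(231,248),(495,168),(577,430),(310,511)]):
    P=f(c); print(P.round(1),"centre",P.mean(0)); 
    for i,j in((0,1),(3,2)): v=P[i]-P[j]; print("y axis",np.hypot(*v),np.degrees(np.arctan2(-v[0],v[1])))
    for i,j in((0,3),(1,2)): v=P[i]-P[j]; print("x axis",np.hypot(*v),np.degrees(np.arctan2(v[1],v[0])))
# H slots ends
H=f([(333,288),(438,258),(477,390),(371,424)]);print(H,H.mean(0))
z=np.load("pics/W.npz");W=z["W"]
for n,(a,b) in dict(pot=(285,250)).items(): 
    print(n,onplane([(a,b)],85,K,k1,E))
print(np.array(state()["ee_rot"]))
E
```

```text
[[ 643.    78.8]
 [ 694.7 -110.3]
 [ 509.2 -163.6]
 [ 447.8   22. ]] centre [573.6783666 -43.2879365]
y axis 196.07720552185796 15.281554802661809
y axis 195.5029695020766 18.29146150728585
x axis 203.2731179683237 16.23653382875682
x axis 192.99605887144153 16.036817409741452
[[ 634.4   63.9]
 [ 681.5 -101.9]
 [ 515.7 -148.4]
 [ 468.8   17.3]] centre [575.09269116 -42.25748481]
y axis 172.33276671476267 15.849658591609286
y axis 172.24317452388456 15.816538645666581
x axis 172.07341295586724 15.710090595157551
x axis 172.17321969277884 15.680347339645756
[[607.70768458   0.68845434]
 [625.20421022 -65.01009049]
 [541.86412509 -87.29876772]
 [522.01647643 -21.3193185 ]] [574.19812408 -43.23493059]
pot [[453.87587001  99.88524655  85.        ]]
[-96.80627921  89.87339365 100.3119809 ]
```

```bash
cat > m.py <<'E'
from station import *
import numpy as np
from scipy.spatial.transform import Rotation as Ro
C=np.array([575,-42.3]);a=np.radians(15.8)
L=np.array([[np.cos(a),-np.sin(a),0],[np.sin(a),np.cos(a),0],[0,0,1]]) # local axes cols
def rep(target=None,zdir=None):
    s=state(); R=Ro.from_euler("xyz",s["ee_rot"],degrees=True).as_matrix(); p=s["eef_pos"]
    loc=L.T@(p-np.r_[C,0])
    print("t",round(s["time_s"],2),"p",p.round(1),"local",loc.round(1),"F",(L.T@s["wrist_force"]).round(1),"w",round(s["gripper_width"],2))
    print("tool axes in feeder local (cols x,y,z)\n",(L.T@R).round(3))
    if target is not None:
        tw=np.r_[C,0]+L@np.array(target,float)
        print("shift in tool cm",(R.T@(tw-p)/10).round(2))
    return s,R
E
python3 - <<'E'
from m import *
rep((-90,0,231))
E
```

```text
t 0.1 p [ 154.4 -501.2  230.2] local [-529.6 -327.   230.2] F [-0.4 -0.6 -0.6] w 1.01
tool axes in feeder local (cols x,y,z)
 [[ 0.     0.023 -1.   ]
 [ 0.002 -1.    -0.023]
 [-1.    -0.002 -0.   ]]
shift in tool cm [  0.   -31.68 -44.7 ]
```

>>> send_rows:
  deltas:
    - [[-1,0,-2,-2.6,0,0,0],[-1,0,-2,-2.6,0,0,0],[-1,0,-2,-2.6,0,0,0],[-1,0,-2,-2.6,0,0,0],[-1,0,-2,-2.6,0,0,0],[-1,0,-2,-2.6,0,0,0],[-1,0,-2,-2.6,0,0,0],[-1,0,-2,-2.6,0,0,0]]
  force: 30

```text
time_s: 0.77
eef_pos: [306.6, -286.0, 230.8]
ee_rot: [-74.6, 90.0, 122.5]
wrist_force: [0.5, -0.5, -0.2]
gripper_width: 0.002
```

>>> send_rows:
  deltas:
    - [[-1,0,-2,-2.6,0,0,0],[-1,0,-2,-2.6,0,0,0],[-1,0,-2,-2.6,0,0,0],[-1,0,-2,-2.6,0,0,0],[-1,0,-2,-2.6,0,0,0],[-1,0,-2,-2.6,0,0,0],[-1,0,-2,-2.6,0,0,0],[-1,0,0,0,0,0,0]]

```text
time_s: 1.43
eef_pos: [440.9, -95.8, 230.5]
ee_rot: [-116.0, 89.8, 81.5]
wrist_force: [-0.3, 0.2, -0.3]
gripper_width: 0.0
```

```bash
python3 - <<'E'
from m import *
import cv2
rep((-105,0,165))
c=get_calibration("wrist");p,d=grab_frame("wrist"); cv2.imwrite("pics/w1.png",p)
p,d=grab_frame("top"); cv2.imwrite("pics/t1.png",p[90:300,200:460])
E
```

```text
t 1.43 p [440.9 -95.8 230.5] local [-143.6  -14.9  230.5] F [-0.2  0.2 -0.3] w 0.0
tool axes in feeder local (cols x,y,z)
 [[ 0.001  0.03  -1.   ]
 [ 0.003 -1.    -0.03 ]
 [-1.    -0.003 -0.001]]
shift in tool cm [ 6.56 -1.36 -3.9 ]
```

View pics/w1.png

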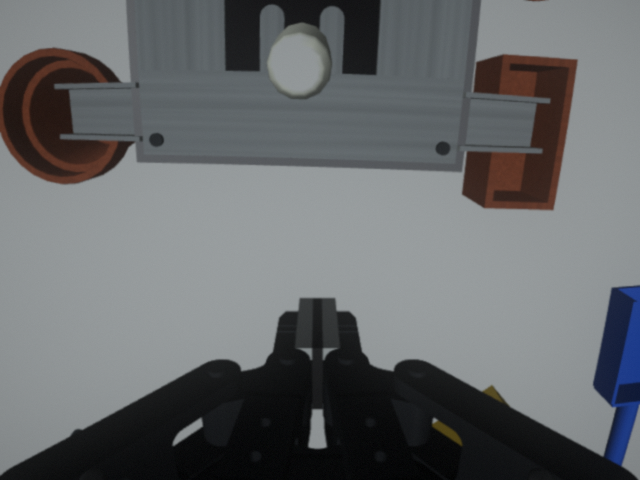

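View pics/t1.png

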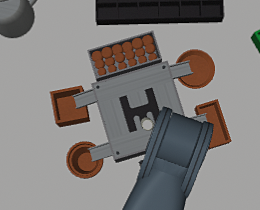

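>>> send_rows:
  deltas:
    - [[-1,0,-0.7,-2.0,0,0,0],[-1,0,-0.7,-1.9,0,0,0],[-1,1.6,0,0,0,0,0],[-1,1.6,0,0,0,0,0],[-1,1.6,0,0,0,0,0],[-1,1.8,0,0,0,0,0],[-1,0,0,0,1.5,0,0],[-1,0,0,0,0,0,0]]

```text
time_s: 2.2
eef_pos: [470.2, -76.4, 163.4]
ee_rot: [-24.6, 89.8, 170.9]
wrist_force: [-0.5, -1.1, 0.4]
gripper_width: 0.004
```

```bash
python3 - <<'E'
from m import *
import cv2
rep((-25,0,165))
p,d=grab_frame("scene"); cv2.imwrite("pics/s2.png",cv2.resize(p[200:380,200:440],None,fx=3,fy=3))
p,d=grab_frame("wrist"); cv2.imwrite("pics/w2.png",p)
E
```

```text
t 2.2 p [470.2 -76.4 163.4] local [-110.2   -4.3  163.4] F [-0.8 -1.   0.4] w 0.0
tool axes in feeder local (cols x,y,z)
 [[-0.004 -0.006 -1.   ]
 [ 0.002 -1.     0.006]
 [-1.    -0.002  0.004]]
shift in tool cm [-0.19 -0.48 -8.51]
```

View pics/s2.png

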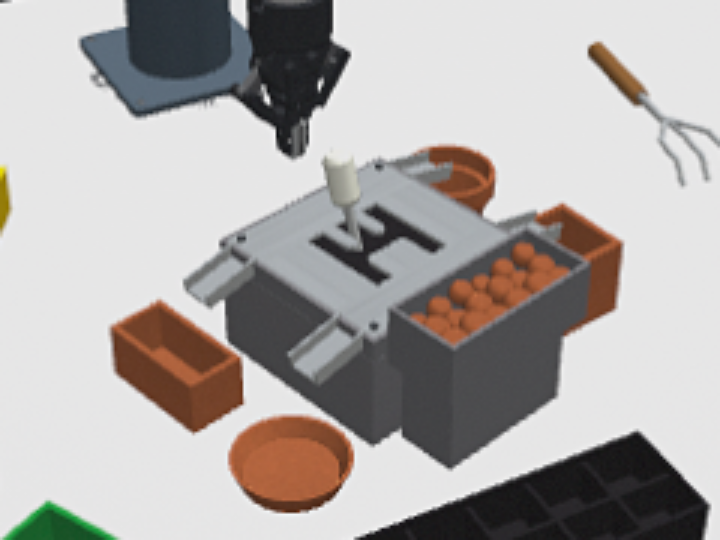

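View pics/w2.png

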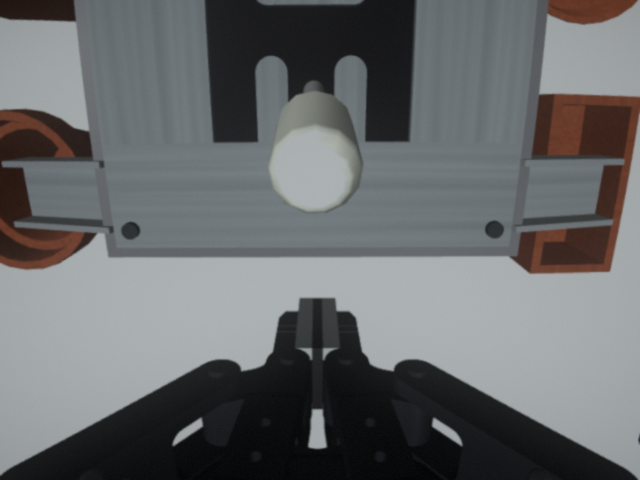

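>>> send_rows:
  deltas:
    - [[-1,0,-0.2,-1.0,0,0,0],[-1,0,-0.2,-1.0,0,0,0],[-1,0,0,-1.0,0,0,0],[-1,0,0,-0.8,0,0,0],[-1,0,0,-0.7,0,0,0],[-1,0,0,-0.7,0,0,0],[-1,0,0,-0.6,0,0,0],[-1,0,0,-0.6,0,0,0]]

```text
time_s: 2.97
eef_pos: [533.2, -54.0, 165.2]
ee_rot: [-17.7, 90.0, 177.9]
wrist_force: [-1.8, -0.6, 2.1]
gripper_width: 0.002
```

```bash
python3 - <<'E'
from m import *
import cv2
rep((-25,0,165))
p,d=grab_frame("wrist"); cv2.imwrite("pics/w3.png",p)
rep()
E
```

```text
t 2.97 p [533.2 -54.  165.2] local [-4.340e+01  1.000e-01  1.652e+02] F [-1.9 -0.1  2.1] w 0.0
tool axes in feeder local (cols x,y,z)
 [[-0.    -0.003 -1.   ]
 [ 0.    -1.     0.003]
 [-1.    -0.     0.   ]]
shift in tool cm [ 0.02  0.01 -1.84]
t 3.02 p [534.2 -53.8 165.1] local [-42.4   0.  165.1] F [0.4 1.1 0.2] w 0.0
tool axes in feeder local (cols x,y,z)
 [[ 0.001 -0.003 -1.   ]
 [ 0.    -1.     0.003]
 [-1.    -0.    -0.001]]
```

View pics/w3.png

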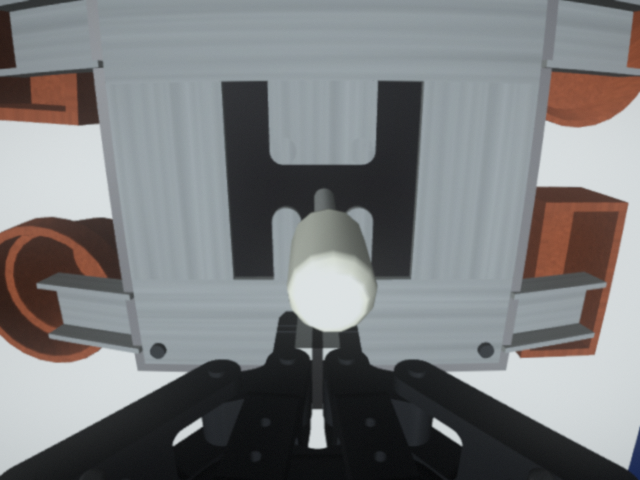

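>>> send_rows:
  deltas:
    - [[-1,0,0.15,0,0,0,0],[-1,0,0.15,0,0,0,0],[-1,0,0,-0.5,0,0,0],[-1,0,0,-0.4,0,0,0],[-1,0,0,0,0,0,0]]

```text
time_s: 3.43
eef_pos: [542.7, -54.8, 165.4]
ee_rot: [155.2, 90.0, -9.2]
wrist_force: [-0.5, 0.2, -0.6]
gripper_width: 0.004
```

```bash
python3 - <<'E'
from m import *
import cv2
rep((-25,0,165))
p,d=grab_frame("wrist"); cv2.imwrite("pics/w4.png",p)
p,d=grab_frame("scene"); cv2.imwrite("pics/s4.png",cv2.resize(p[210:330,240:400],None,fx=4,fy=4))
E
```

```text
t 3.43 p [542.7 -54.8 165.4] local [-34.5  -3.2 165.4] F [-0.5  0.4 -0.6] w 0.0
tool axes in feeder local (cols x,y,z)
 [[ 0.    -0.003 -1.   ]
 [-0.    -1.     0.003]
 [-1.     0.    -0.   ]]
shift in tool cm [ 0.04 -0.33 -0.95]
```

View pics/w4.png

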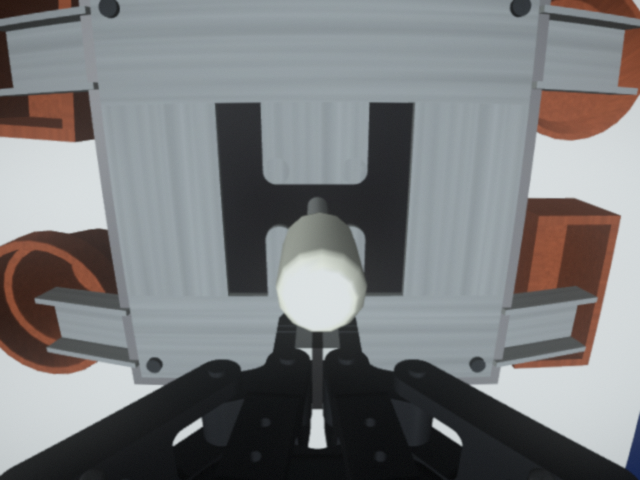

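View pics/s4.png

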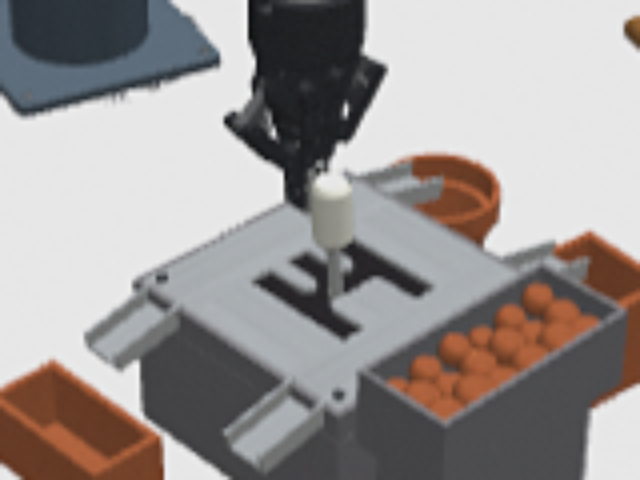

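```bash
cat > k.py <<'E'
from m import *; from h import *
def knob(cams=("wrist","scene"),tag="k",save=False):
    for n in cams:
        c=get_calibration(n); p,d=grab_frame(n); K,k1,E=c["intrinsics"],c["k1"],c["extrinsics"]
        vv,uu=np.mgrid[0:480,0:640]; uv=np.c_[uu.ravel(),vv.ravel()]; dd=d.ravel()
        col=p.reshape(-1,3).astype(int)
        W=bydepth(uv,dd,K,k1,E); l=(W-np.r_[C,0])@L
        m=(dd>0)&(l[:,2]>142)&(l[:,2]<212)&(abs(l[:,0])<90)&(abs(l[:,1])<90)&(col.min(1)>120)&(np.ptp(col,1)<45)
        if m.sum()<10: print(n,"none",m.sum());continue
        q=l[m]; top=q[q[:,2]>q[:,2].max()-4]
        print(n,m.sum(),"all: min",q.min(0).round(1),"max",q.max(0).round(1),"top mean",top.mean(0).round(1),"mid of range",((q.min(0)+q.max(0))/2).round(1))
        if save: cv2.imwrite(f"pics/{tag}_{n}.png",p if n=="wrist" else cv2.resize(p[210:330,240:400],None,fx=4,fy=4))
E
python3 - <<'E'
from k import *
knob()
E
```

```text
wrist 7119 all: min [-48.1 -16.9 157.8] max [  5.3  10.5 212. ] top mean [-34.7  -2.5 210.1] mid of range [-21.4  -3.2 184.9]
scene 174 all: min [-32.5 -20.5 152. ] max [  8.9  23.3 209.9] top mean [-22.8  13.  208.3] mid of range [-11.8   1.4 181. ]
```

```bash
python3 - <<'E'
from k import *
c=get_calibration("wrist"); p,d=grab_frame("wrist"); K,k1,E=c["intrinsics"],c["k1"],c["extrinsics"]
f=lambda u,v:(bydepth([(u,v)],[np.median(d[v-1:v+2,u-1:u+2])],K,k1,E)-np.r_[C,0])@L
for n,(u,v) in dict(plate=(320,150),plate2=(150,200),plate3=(480,200),knobtop=(320,290),knobtoplow=(320,320),topR=(355,285),topL=(285,285),side=(320,240),table=(40,420)).items(): print(n,f(u,v).round(1),d[v,u])
g=lambda u,v:((onplane([(u,v)],120,K,k1,E)-np.r_[C,0])@L).round(1)
for q in [(154,365),(477,364),(109,8),(520,8),(315,185),(315,226)]: print(q,g(*q))
print(E)
E
```

```text
plate [[ 24.   -4.  120.3]] 184.02377
plate2 [[  1.8  75.3 120.3]] 191.95253
plate3 [[  1.3 -78.6 120.3]] 191.21144
knobtop [[ -7.4  -3.4 199.8]] 119.21426
knobtoplow [[-17.3  -3.4 199.4]] 121.57252
topR [[ -6.5 -13.4 198.5]] 118.14997
topL [[ -6.9   6.8 197.4]] 120.02936
side [[  3.8  -3.5 188.4]] 126.52403
table [[-238.6  266.4    0.6]] 378.936
(154, 365) [[-88.4  85.4 120. ]]
(477, 364) [[-88.4 -88.2 120. ]]
(109, 8) [[ 85.   84.9 120. ]]
(520, 8) [[ 84.3 -88.4 120. ]]
(315, 185) [[  8.2  -1.7 120. ]]
(315, 226) [[-11.2  -1.6 120. ]]
[[ 2.69157530e-01 -9.63096033e-01  5.04993080e-04 -1.98129298e+02]
 [-9.17654937e-01 -2.56298824e-01  3.03678002e-01  4.63510962e+02]
 [-2.92341650e-01 -8.22006303e-02 -9.52774588e-01  4.70951173e+02]
 [ 0.00000000e+00  0.00000000e+00  0.00000000e+00  1.00000000e+00]]
```

```bash
sed -i 's/^L=\(.*\)$/L=\1\nC=C+(L@np.array([-1.8,-1.6,0]))[:2]/' m.py; python3 -c "
from m import *
print(C);rep((-26,0,165))"
```

```text
[573.70365601 -44.32965323]
t 3.68 p [542.2 -54.7 165.3] local [-33.2  -1.4 165.3] F [ 0.  -0.3  0.1] w -0.0
tool axes in feeder local (cols x,y,z)
 [[ 0.    -0.003 -1.   ]
 [ 0.    -1.     0.003]
 [-1.    -0.    -0.   ]]
shift in tool cm [ 0.03 -0.14 -0.72]
```

>>> send_rows:
  deltas:
    - [[-1,0,0,-0.3,0,0,0],[-1,0,0,-0.35,0,0,0],[-1,0,0,0,0,0,0],[-1,0,0,0,0,0,0]]

```text
time_s: 4.02
eef_pos: [548.6, -52.9, 165.3]
ee_rot: [170.1, 90.0, 5.7]
wrist_force: [-0.2, -0.1, 0.1]
gripper_width: -0.0
```

```bash
cat > q.py <<'E'
from k import *
def look(tag,zmin=180):
    rep(); c=get_calibration("wrist"); p,d=grab_frame("wrist"); K,k1,E=c["intrinsics"],c["k1"],c["extrinsics"]
    cv2.imwrite(f"pics/{tag}.png",p)
    vv,uu=np.mgrid[0:480,0:640]; uv=np.c_[uu.ravel(),vv.ravel()]; dd=d.ravel(); col=p.reshape(-1,3).astype(int)
    l=(bydepth(uv,dd,K,k1,E)-np.r_[C,0])@L
    m=(dd>0)&(l[:,2]>147)&(l[:,2]<205)&(abs(l[:,0])<90)&(abs(l[:,1])<90)&(col.min(1)>100)&(np.ptp(col,1)<60)
    mk=np.zeros((480,640),np.uint8); mk.ravel()[m]=1; n,lab,st,ce=cv2.connectedComponentsWithStats(cv2.erode(mk,np.ones((3,3))))
    i=1+st[1:,4].argmax(); q=l[lab.ravel()==i]
    print("n",len(q),"pixel",ce[i].round())
    for z0 in range(150,205,6):
        s=q[(q[:,2]>=z0)&(q[:,2]<z0+6)]
        if len(s)>20: print(z0+3,len(s),"x",np.percentile(s[:,0],[2,98]).round(1),"y",np.percentile(s[:,1],[2,98]).round(1),"mid",(np.percentile(s,2,0)/2+np.percentile(s,98,0)/2).round(1)[:2])
E
python3 -c "
from q import *
look('w5')"
```

```text
t 4.02 p [548.6 -52.9 165.3] local [-26.4  -1.4 165.3] F [-0.2  0.   0.1] w -0.0
tool axes in feeder local (cols x,y,z)
 [[ 0.    -0.003 -1.   ]
 [-0.    -1.     0.003]
 [-1.     0.    -0.   ]]
n 6633 pixel [318. 280.]
159 42 x [ 7.2 12.4] y [-3.3  8.6] mid [9.8 2.7]
165 179 x [ 6.5 12.3] y [-3.9  9.2] mid [9.4 2.6]
171 199 x [ 4.  12.2] y [-3.5 10.4] mid [8.1 3.5]
177 228 x [ 4.1 12.1] y [-3.6 10.3] mid [8.1 3.3]
183 239 x [ 4.7 12. ] y [-3.8  9.9] mid [8.3 3. ]
189 274 x [ 3.2 11.9] y [-3.7 10. ] mid [7.6 3.1]
195 1542 x [-10.1  11.3] y [-14.5  10.1] mid [ 0.6 -2.2]
201 3930 x [-11.1   8.4] y [-12.2   7.6] mid [-1.4 -2.3]
```

View pics/w5.png

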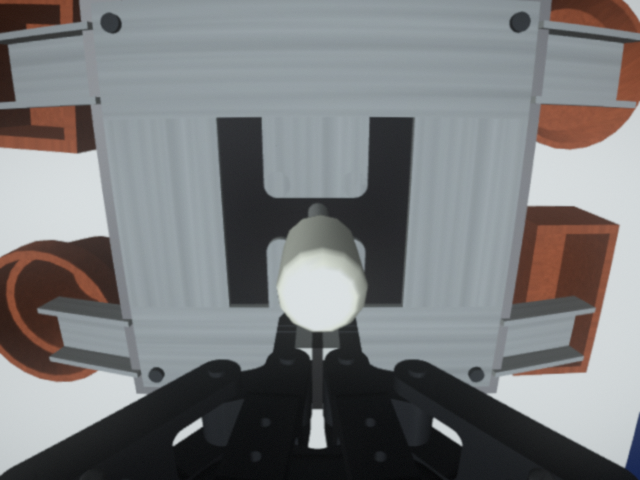

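>>> send_rows:
  deltas:
    - [[-1,0,0,1.2,0,0,0],[-1,-0.4,0,2.2,0,0,0],[-1,0,2.0,0.6,0,0,0],[-1,0,2.3,0,0,0,0],[-1,0,2.0,-0.6,0,0,0],[-1,0,0,-2.0,0,0,0],[-1,0,0,-2.0,0,0,0],[-1,0,0,-2.0,0,0,0]]

```text
time_s: 4.73
eef_pos: [591.2, -107.1, 169.3]
ee_rot: [-166.1, 90.0, 29.5]
wrist_force: [0.6, 0.0, 0.4]
gripper_width: 0.003
```

>>> send_rows:
  deltas:
    - [[-1,0,0,0,0,0,0],[-1,0,0,0,0,0,0]]

```text
time_s: 4.9
eef_pos: [590.8, -106.4, 168.7]
ee_rot: [-34.2, 90.0, 161.5]
wrist_force: [-1.6, 0.5, -0.3]
gripper_width: -0.001
```

```bash
python3 -c "
from q import *
look('w6')
p,d=grab_frame('scene'); cv2.imwrite('pics/s6.png',cv2.resize(p[210:330,240:400],None,fx=4,fy=4))"
```

```text
t 4.9 p [ 590.8 -106.4  168.7] local [ -0.4 -64.4 168.7] F [-1.4  0.9 -0.3] w -0.0
tool axes in feeder local (cols x,y,z)
 [[-0.001 -0.002 -1.   ]
 [ 0.    -1.     0.002]
 [-1.    -0.     0.001]]
n 4907 pixel [134. 348.]
159 45 x [11.1 12.6] y [-3.7  3. ] mid [11.9 -0.4]
165 114 x [10.7 12.7] y [-4.2  3.6] mid [11.7 -0.3]
171 110 x [10.3 12.4] y [-3.5  4. ] mid [11.3  0.3]
177 136 x [10.5 12.2] y [-3.6  3.9] mid [11.3  0.2]
183 154 x [10.1 12.3] y [-3.8  4. ] mid [11.2  0.1]
189 190 x [10.  12.3] y [-4.   3.9] mid [11.2 -0.1]
195 1304 x [-9.2 11.5] y [-15.1   7.5] mid [ 1.2 -3.8]
201 2854 x [-10.4   8.7] y [-12.8   6.4] mid [-0.8 -3.2]
```

View pics/w6.png

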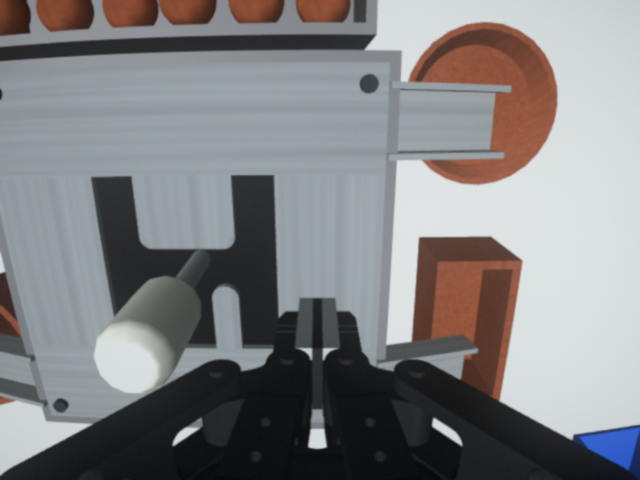

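View pics/s6.png

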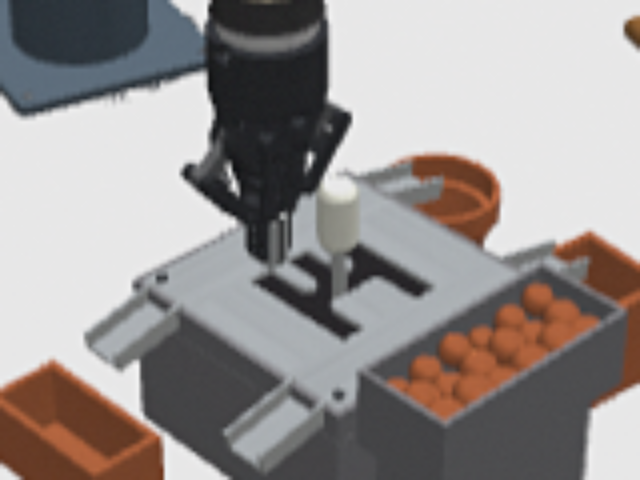

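>>> send_rows:
  deltas:
    - [[-1,0,-1.2,0,0,0,0],[-1,0,-1.2,0,0,0,0],[-1,0,-0.8,0,0,0,0],[-1,0,-0.6,0,0,0,0],[-1,0,-0.6,0,0,0,0],[-1,0,-0.6,0,0,0,0],[-1,0,-0.6,0,0,0,0],[-1,0,0,0,0,0,0]]

```text
time_s: 5.67
eef_pos: [575.0, -51.4, 169.5]
ee_rot: [-106.2, 90.0, 89.5]
wrist_force: [-0.3, 0.2, -0.3]
gripper_width: -0.001
```

```bash
python3 -c "
from q import *
look('w7')
p,d=grab_frame('scene'); cv2.imwrite('pics/s7.png',cv2.resize(p[210:330,240:400],None,fx=4,fy=4))"
```

```text
t 5.67 p [575.  -51.4 169.5] local [ -0.7  -7.2 169.5] F [-0.2  0.3 -0.3] w -0.0
tool axes in feeder local (cols x,y,z)
 [[ 0.    -0.002 -1.   ]
 [ 0.001 -1.     0.002]
 [-1.    -0.001 -0.   ]]
n 3628 pixel [230. 331.]
159 70 x [10.6 12.6] y [16.6 24.3] mid [11.6 20.5]
165 133 x [ 9.8 12.3] y [17.1 27. ] mid [11.1 22. ]
171 155 x [ 9.  12.4] y [18.  28.7] mid [10.7 23.3]
177 178 x [ 8.1 12.5] y [18.7 30. ] mid [10.3 24.4]
183 201 x [ 8.3 12.5] y [19.2 30.8] mid [10.4 25. ]
189 297 x [ 6.7 12.3] y [19.3 32.7] mid [ 9.5 26. ]
195 1693 x [-1.9 11.3] y [10.6 33.7] mid [ 4.7 22.2]
201 901 x [-2.1  8. ] y [12.8 29.8] mid [ 3.  21.3]
```

View pics/w7.png

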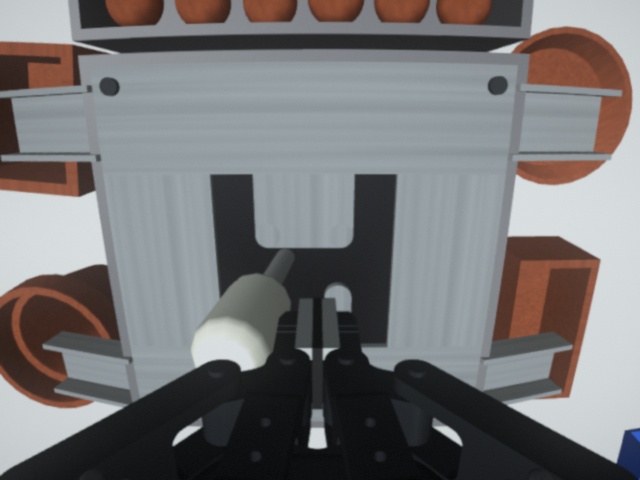

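View pics/s7.png

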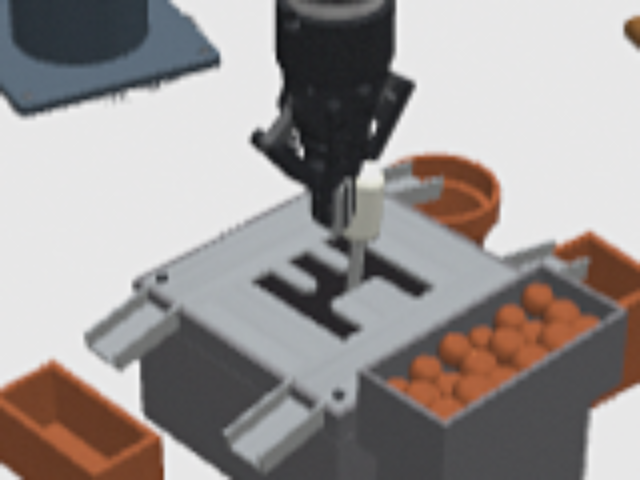

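>>> send_rows:
  deltas:
    - [[-1,0,-0.6,0,0,0,0],[-1,0,-0.6,0,0,0,0],[-1,0,-0.6,0,0,0,0],[-1,0,-0.5,0,0,0,0],[-1,0,0,0,0,0,0],[-1,0,0,0,0,0,0]]

```text
time_s: 6.27
eef_pos: [569.0, -29.9, 169.3]
ee_rot: [-96.8, 90.0, 98.8]
wrist_force: [-0.6, 0.3, 0.3]
gripper_width: -0.001
```

```bash
python3 -c "
from q import *
look('w8')
p,d=grab_frame('scene'); cv2.imwrite('pics/s8.png',cv2.resize(p[210:330,240:400],None,fx=4,fy=4))"
```

```text
t 6.27 p [569.  -29.9 169.3] local [ -0.6  15.2 169.3] F [-0.5  0.4  0.3] w -0.0
tool axes in feeder local (cols x,y,z)
 [[ 0.    -0.002 -1.   ]
 [ 0.    -1.     0.002]
 [-1.    -0.    -0.   ]]
n 4235 pixel [234. 326.]
153 45 x [10.9 12.3] y [33.5 42.4] mid [11.6 37.9]
159 174 x [10.6 12.4] y [33.2 44.4] mid [11.5 38.8]
165 187 x [10.5 12.4] y [34.7 46.4] mid [11.5 40.5]
171 205 x [10.5 12.4] y [36.2 48.2] mid [11.4 42.2]
177 253 x [10.5 12.4] y [37.8 49.5] mid [11.5 43.6]
183 310 x [ 7.9 12.3] y [39.4 54.8] mid [10.1 47.1]
189 1276 x [-4.6 11.6] y [33.8 56.9] mid [ 3.5 45.4]
195 1785 x [-4.8  8.7] y [34.8 53.7] mid [ 2.  44.3]
```

View pics/w8.png

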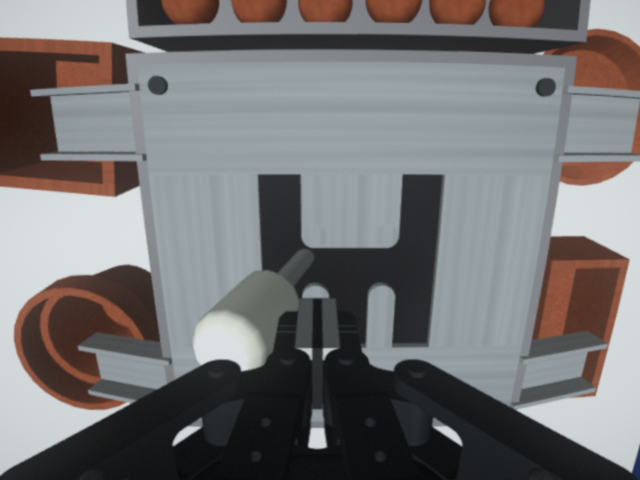

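View pics/s8.png

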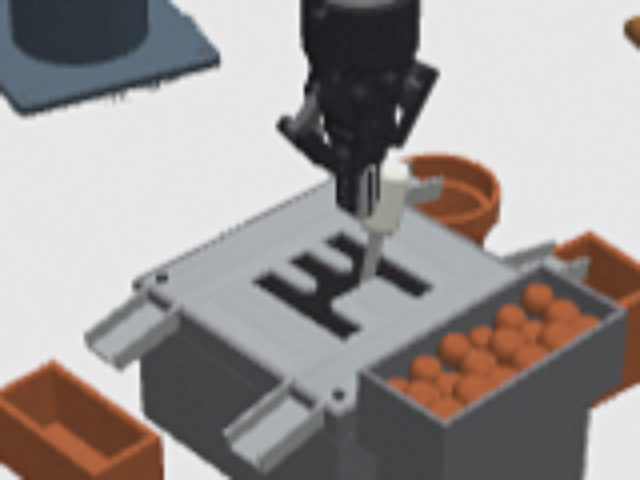

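>>> send_rows:
  deltas:
    - [[-1,0,-0.3,0,0,0,0],[-1,0,-0.3,0,0,0,0],[-1,0,-0.2,0,0,0,0],[-1,0,0,0,0,0,0],[-1,0,0,0,0,0,0]]

```text
time_s: 6.78
eef_pos: [566.9, -22.6, 169.4]
ee_rot: [-105.5, 90.0, 90.2]
wrist_force: [-0.0, -0.1, -0.5]
gripper_width: -0.002
```

```bash
python3 -c "
from q import *
look('w9')"
```

```text
t 6.78 p [566.9 -22.6 169.4] local [ -0.6  22.8 169.4] F [-0.  -0.1 -0.5] w -0.0
tool axes in feeder local (cols x,y,z)
 [[ 0.    -0.003 -1.   ]
 [ 0.    -1.     0.003]
 [-1.    -0.    -0.   ]]
n 5348 pixel [245. 321.]
153 110 x [ 9.4 12.6] y [34.7 48.3] mid [11.  41.5]
159 248 x [ 8.6 12.4] y [35.  50.2] mid [10.5 42.6]
165 325 x [ 2.2 12.1] y [32.5 51.6] mid [ 7.2 42.1]
171 411 x [ 5.  12.2] y [35.4 54.1] mid [ 8.6 44.8]
177 495 x [ 5.1 12.4] y [37.4 55.9] mid [ 8.8 46.7]
183 712 x [ 2.2 12.2] y [38.7 62.2] mid [ 7.2 50.5]
189 2122 x [-5.2 11. ] y [40.1 63. ] mid [ 2.9 51.5]
195 925 x [-6.2  6.8] y [42.6 54.4] mid [ 0.3 48.5]
```

View pics/w9.png

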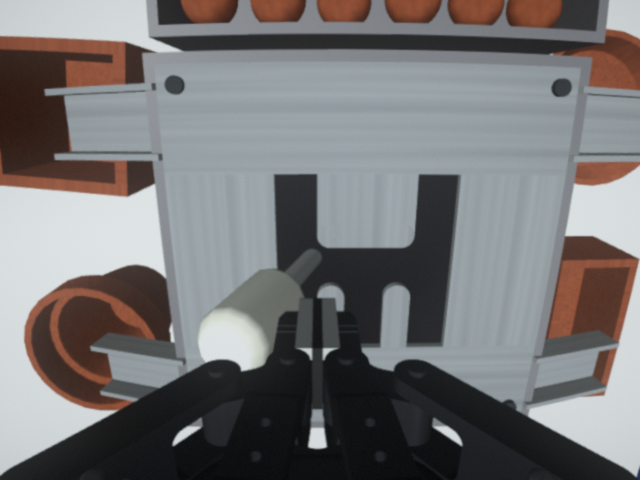

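>>> send_rows:
  deltas:
    - [[-1,0,-0.2,0,0,0,0],[-1,0,-0.2,0,0,0,0],[-1,0,0,0,0,0,0],[-1,0,0,0,0,0,0]]

```text
time_s: 7.17
eef_pos: [565.8, -18.8, 169.3]
ee_rot: [-94.5, 90.0, 101.2]
wrist_force: [-0.1, 0.2, 0.1]
gripper_width: -0.002
```

```bash
python3 -c "
from q import *
look('w10')"
```

```text
t 7.17 p [565.8 -18.8 169.3] local [ -0.6  26.7 169.3] F [-0.   0.3  0.1] w -0.0
tool axes in feeder local (cols x,y,z)
 [[ 0.    -0.003 -1.   ]
 [ 0.    -1.     0.003]
 [-1.    -0.    -0.   ]]
n 5657 pixel [249. 319.]
153 150 x [ 6.1 12.5] y [35.  51.2] mid [ 9.3 43.1]
159 399 x [ 3.9 12.3] y [34.5 52.8] mid [ 8.1 43.7]
165 458 x [ 2.2 12. ] y [35.6 54.8] mid [ 7.1 45.2]
171 465 x [ 4.1 12.2] y [38.3 57.4] mid [ 8.2 47.8]
177 493 x [ 4.9 12.3] y [41.1 59.3] mid [ 8.6 50.2]
183 828 x [ 2.1 12. ] y [42.6 66.3] mid [ 7.  54.5]
189 2445 x [-6.2 10.4] y [44.  66.4] mid [ 2.1 55.2]
195 419 x [-6.8  5.7] y [47.4 55.6] mid [-0.6 51.5]
```

>>> send_rows:
  deltas:
    - [[-1,0,-0.15,0,0,0,0],[-1,0,-0.15,0,0,0,0],[-1,0,0,0,0,0,0],[-1,0,0,0,0,0,0]]

```text
time_s: 7.55
eef_pos: [565.1, -16.2, 169.3]
ee_rot: [86.8, 90.0, -77.6]
wrist_force: [0.6, -1.3, -0.4]
gripper_width: 0.002
```

```bash
python3 -c "
from q import *
look('w11')"
```

```text
t 7.55 p [565.1 -16.2 169.3] local [ -0.6  29.4 169.3] F [ 0.2 -1.5 -0.4] w 0.0
tool axes in feeder local (cols x,y,z)
 [[-0.    -0.003 -1.   ]
 [-0.    -1.     0.003]
 [-1.     0.     0.   ]]
n 5608 pixel [250. 318.]
153 206 x [ 3.  12.4] y [35.7 53.1] mid [ 7.7 44.4]
159 378 x [ 3.5 12.4] y [36.8 55.3] mid [ 8.  46.1]
165 466 x [ 2.6 12.1] y [38.3 57. ] mid [ 7.3 47.6]
171 462 x [ 4.2 12.2] y [40.7 59.7] mid [ 8.2 50.2]
177 500 x [ 5.2 12.3] y [43.7 62.1] mid [ 8.7 52.9]
183 894 x [-0.1 11.9] y [45.4 69.5] mid [ 5.9 57.5]
189 2568 x [-6.9  9.9] y [46.7 68.2] mid [ 1.5 57.4]
195 126 x [-6.1  4.7] y [50.9 56.2] mid [-0.7 53.5]
```

View pics/w11.png

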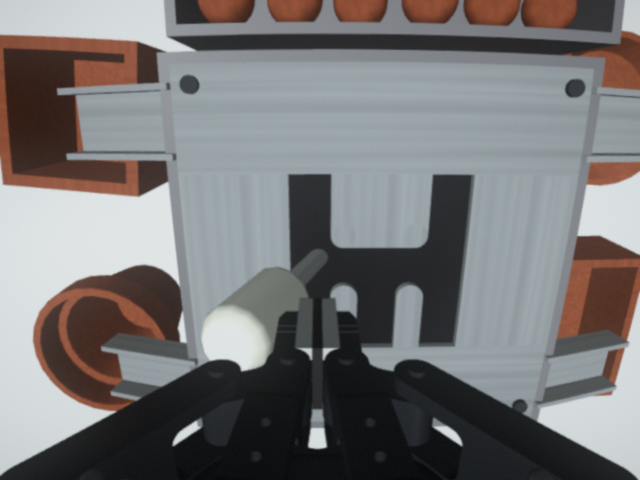

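>>> send_rows:
  deltas:
    - [[-1,0,0.8,0,0,0,0],[-1,0,1.5,-0.5,0,0,0],[-1,0,0,-2.2,0,0,0],[-1,0,0,-2.3,0,0,0],[-1,0.4,-1.3,0,0,0,0],[-1,0.4,-1.5,0,0,0,0],[-1,0.4,-1.6,0,0,0,0],[-1,0.3,0,0,0,0,0]]

```text
time_s: 8.27
eef_pos: [605.7, 21.1, 154.0]
ee_rot: [-65.6, 89.8, 130.2]
wrist_force: [-0.3, -0.7, 0.2]
gripper_width: 0.0
```

>>> send_rows:
  deltas:
    - [[-1,0,0,0,0,0,0],[-1,0,0,0,0,0,0]]

```text
time_s: 8.43
eef_pos: [606.8, 18.0, 154.5]
ee_rot: [63.4, 90.0, -100.9]
wrist_force: [0.8, -0.0, 0.3]
gripper_width: 0.001
```

```bash
python3 -c "
from q import *
rep((20,50,152))
p,d=grab_frame('scene'); cv2.imwrite('pics/s12.png',cv2.resize(p[210:330,240:400],None,fx=4,fy=4))
p,d=grab_frame('top'); cv2.imwrite('pics/t12.png',cv2.resize(p[115:265,240:440],None,fx=4,fy=4))
p,d=grab_frame('wrist'); cv2.imwrite('pics/w12.png',p)"
```

```text
t 8.43 p [606.8  18.  154.5] local [ 48.8  51.  154.5] F [ 0.8 -0.2  0.3] w 0.0
tool axes in feeder local (cols x,y,z)
 [[-0.    -0.002 -1.   ]
 [-0.    -1.     0.002]
 [-1.     0.     0.   ]]
shift in tool cm [0.25 0.1  2.88]
```

View pics/s12.png

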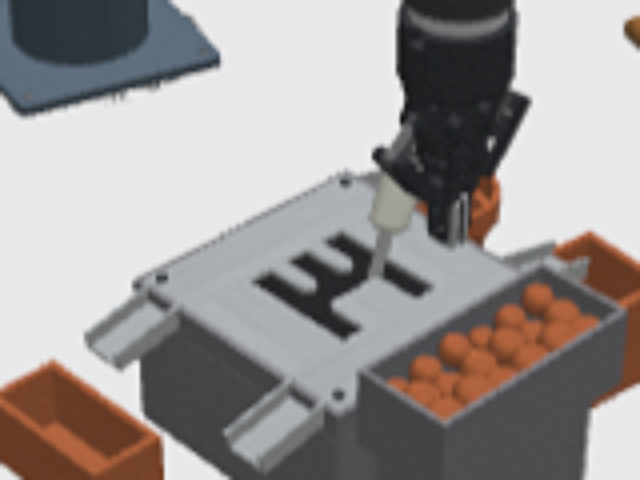

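View pics/t12.png

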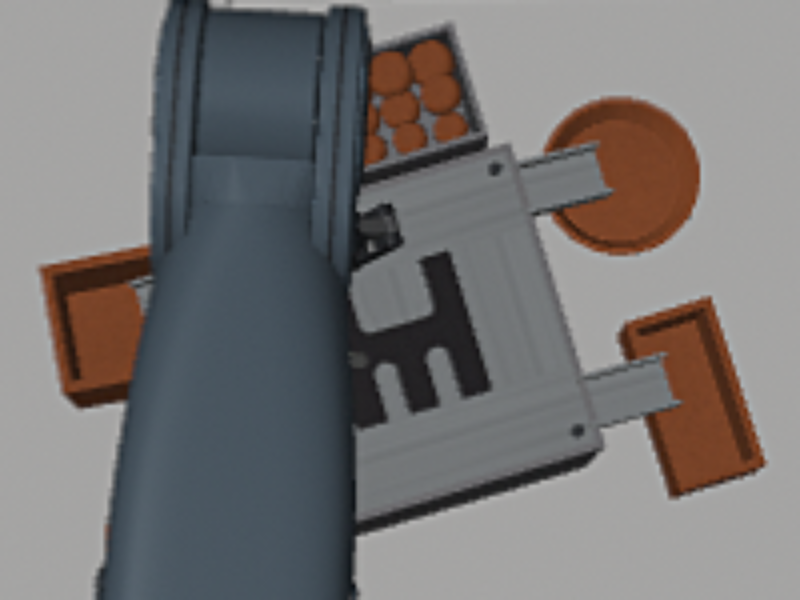

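View pics/w12.png

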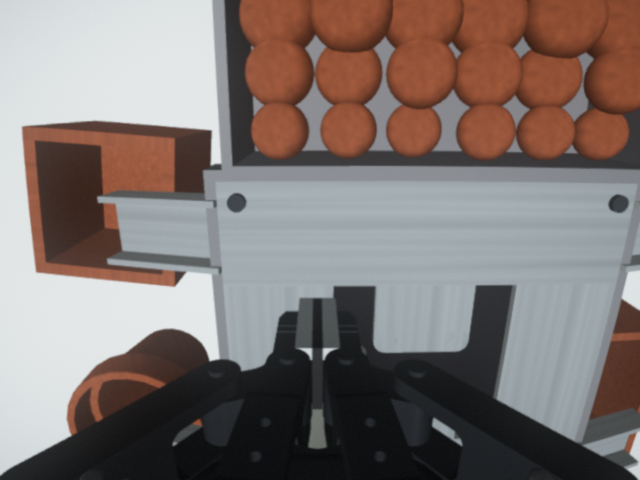

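>>> send_rows:
  deltas:
    - [[-1,0,0,1.1,0,0,0],[-1,0,0,1.0,0,0,0],[-1,0,0,0.7,0,0,0],[-1,0,0,0.6,0,0,0],[-1,0,0,0.6,0,0,0],[-1,0,0,0.6,0,0,0],[-1,0,0,0.4,0,0,0],[-1,0,0,0,0,0,0]]

```text
time_s: 9.25
eef_pos: [558.7, 3.7, 154.5]
ee_rot: [38.1, 90.0, -126.3]
wrist_force: [0.9, -0.3, -0.4]
gripper_width: -0.002
```

```bash
python3 -c "
from q import *
rep((20,50,152))
p,d=grab_frame('scene'); cv2.imwrite('pics/s13.png',cv2.resize(p[210:330,240:400],None,fx=4,fy=4))
p,d=grab_frame('wrist'); cv2.imwrite('pics/w13.png',p)"
```

```text
t 9.25 p [558.7   3.7 154.5] local [ -1.3  50.3 154.5] F [ 0.8 -0.5 -0.4] w -0.0
tool axes in feeder local (cols x,y,z)
 [[-0.    -0.004 -1.   ]
 [-0.    -1.     0.004]
 [-1.     0.     0.   ]]
shift in tool cm [ 0.24  0.02 -2.13]
```

View pics/s13.png

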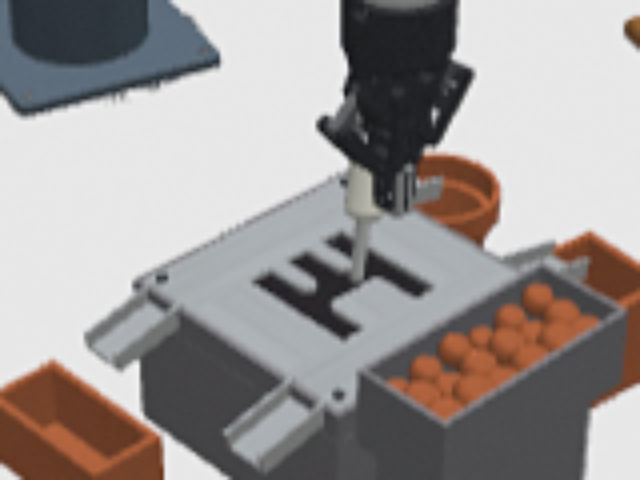

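View pics/w13.png

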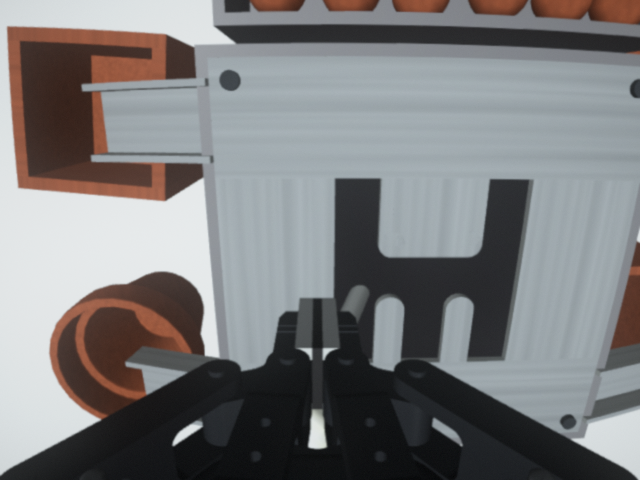

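>>> send_rows:
  deltas:
    - [[-1,0,0,0.5,0,0,0],[-1,0,0,0.5,0,0,0],[-1,0,0,0.5,0,0,0],[-1,0,0,0.4,0,0,0],[-1,0,0,0,0,0,0],[-1,0,0,0,0,0,0]]

```text
time_s: 9.85
eef_pos: [540.6, -1.1, 154.4]
ee_rot: [-6.0, 90.0, -170.4]
wrist_force: [0.4, 0.3, -0.5]
gripper_width: -0.001
```

```bash
python3 -c "
from q import *
rep((20,50,152))
p,d=grab_frame('scene'); cv2.imwrite('pics/s14.png',cv2.resize(p[210:330,240:400],None,fx=4,fy=4))
p,d=grab_frame('wrist'); cv2.imwrite('pics/w14.png',p)"
```

```text
t 9.85 p [540.6  -1.1 154.4] local [-20.1  50.6 154.4] F [ 0.4  0.2 -0.5] w -0.0
tool axes in feeder local (cols x,y,z)
 [[-0.    -0.003 -1.   ]
 [ 0.    -1.     0.003]
 [-1.    -0.     0.   ]]
shift in tool cm [ 0.23  0.05 -4.01]
```

View pics/s14.png

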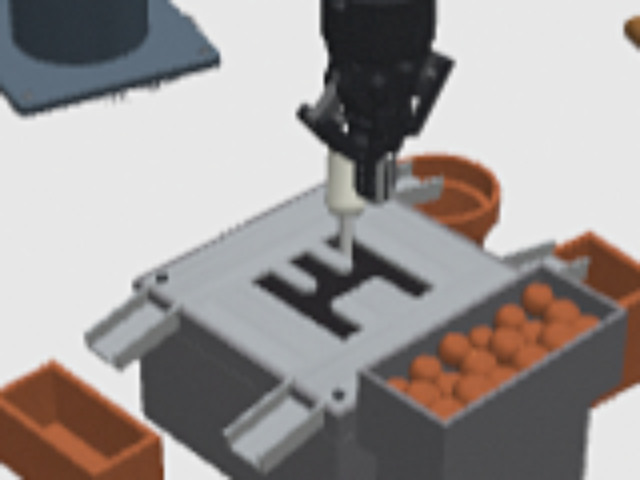

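View pics/w14.png

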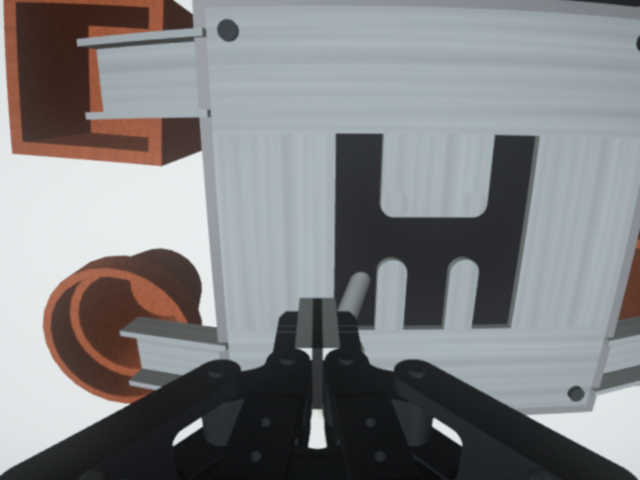

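>>> send_rows:
  deltas:
    - [[-1,0,0,0.3,0,0,0],[-1,0,0,0.2,0,0,0],[-1,0,0,0,0,0,0],[-1,0,0,0,0,0,0]]

```text
time_s: 10.28
eef_pos: [536.2, -2.4, 154.4]
ee_rot: [110.6, 90.0, -53.8]
wrist_force: [-0.5, -0.4, 0.1]
gripper_width: 0.003
```

>>> send_rows:
  deltas:
    - [[-1,0,0,0.2,0,0,0],[-1,0,0,0,0,0,0],[-1,0,0,0,0,0,0]]

```text
time_s: 10.53
eef_pos: [534.5, -2.9, 154.4]
ee_rot: [176.4, 90.0, 12.0]
wrist_force: [0.2, -0.6, 0.3]
gripper_width: 0.0
```

```bash
python3 -c "
from q import *
rep()
p,d=grab_frame('scene'); cv2.imwrite('pics/s15.png',cv2.resize(p[210:330,240:400],None,fx=4,fy=4))
p,d=grab_frame('wrist'); cv2.imwrite('pics/w15.png',p)"
```

```text
t 10.53 p [534.5  -2.9 154.4] local [-26.5  50.5 154.4] F [ 0.  -0.7  0.3] w 0.0
tool axes in feeder local (cols x,y,z)
 [[ 0.    -0.003 -1.   ]
 [-0.    -1.     0.003]
 [-1.     0.    -0.   ]]
```

View pics/w15.png

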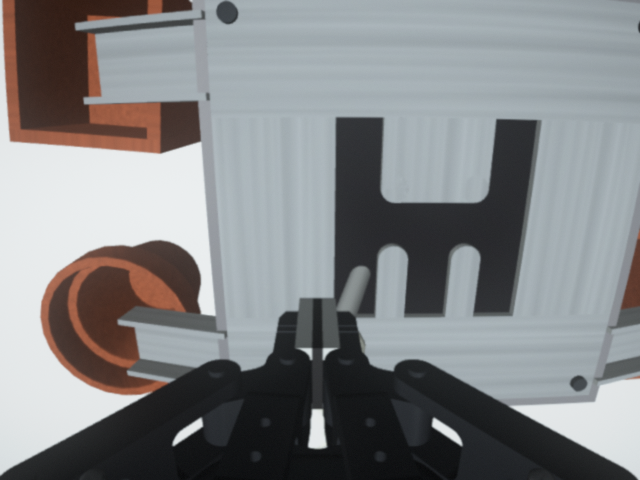

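>>> send_rows:
  deltas:
    - [[-1,0,0,0.3,0,0,0],[-1,0,0,0,0,0,0],[-1,0,0,0,0,0,0]]

```text
time_s: 10.88
eef_pos: [532.6, -3.6, 154.7]
ee_rot: [175.6, 89.8, 11.2]
wrist_force: [4.9, 1.7, -1.5]
gripper_width: 0.001
```

>>> send_rows:
  deltas:
    - [[-1,0,0,0.2,0,0,0],[-1,0,0,0,0,0,0],[-1,0,0,0,0,0,0]]

```text
time_s: 11.13
eef_pos: [531.4, -3.9, 154.8]
ee_rot: [177.3, 89.7, 12.9]
wrist_force: [7.2, 1.4, -1.9]
gripper_width: -0.001
```

>>> send_rows:
  deltas:
    - [[-1,0,0,0.2,0,0,0],[-1,0,0,0,0,0,0],[-1,0,0,0,0,0,0]]

```text
time_s: 11.38
eef_pos: [530.5, -4.2, 155.1]
ee_rot: [177.3, 89.6, 12.9]
wrist_force: [9.4, 2.4, -2.3]
gripper_width: -0.0
```

Force has risen to about 10 N, so the lever is at the stop. I'll back off and inspect.

>>> send_rows:
  deltas:
    - [[-1,0,0,-0.6,0,0,0],[-1,0,0,-1.5,0,0,0],[-1,0,0,-2.0,0,0,0],[-1,0,0,-2.0,0,0,0],[-1,-2,0,0,0,0,0],[-1,-2.5,0,0,0,0,0],[-1,-2.5,0,0,0,0,0],[-1,-2,0,0,0,0,0]]

```text
time_s: 12.05
eef_pos: [585.3, 11.4, 245.5]
ee_rot: [3.8, 89.8, -160.6]
wrist_force: [-0.1, -0.1, 0.6]
gripper_width: -0.001
```

>>> send_rows:
  deltas:
    - [[-1,0,3,0,0,0,0],[-1,0,3.5,0,0,0,0],[-1,0,3.5,0,0,0,0],[-1,0,3.5,0,0,0,0],[-1,0,3.5,1.0,0,0,0],[-1,0,3.5,2.0,0,0,0],[-1,0,3.0,3.0,0,0,0],[-1,0,2,3,0,0,0]]

```text
time_s: 12.72
eef_pos: [566.9, -260.2, 242.5]
ee_rot: [-18.8, 89.7, 176.8]
wrist_force: [-0.1, 0.6, -0.5]
gripper_width: -0.003
```

```bash
python3 -c "
from q import *
rep()
p,d=grab_frame('scene'); cv2.imwrite('pics/s16.png',cv2.resize(p[200:350,220:420],None,fx=4,fy=4))
p,d=grab_frame('top'); cv2.imwrite('pics/t16.png',cv2.resize(p[115:265,240:440],None,fx=4,fy=4))
p,d=grab_frame('wrist'); cv2.imwrite('pics/w16.png',p)"
```

```text
t 12.72 p [ 566.9 -260.2  242.5] local [ -65.3 -205.9  242.5] F [ 0.1  0.6 -0.5] w -0.0
tool axes in feeder local (cols x,y,z)
 [[-0.004 -0.004 -1.   ]
 [ 0.001 -1.     0.004]
 [-1.    -0.001  0.004]]
```

View pics/s16.png

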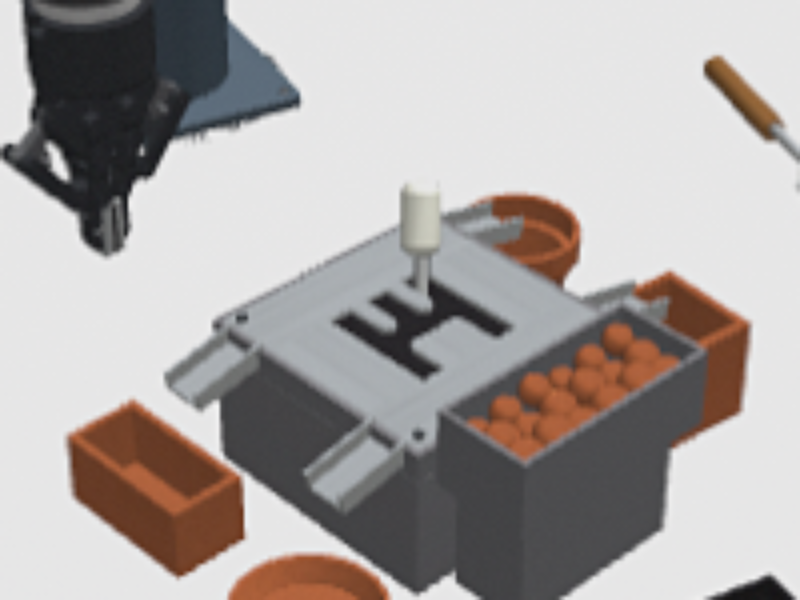

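View pics/t16.png

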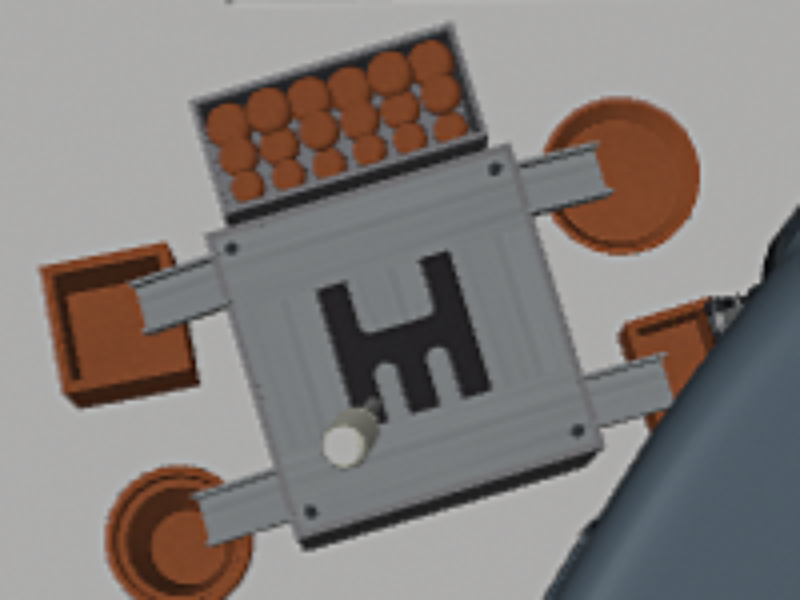

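View pics/w16.png

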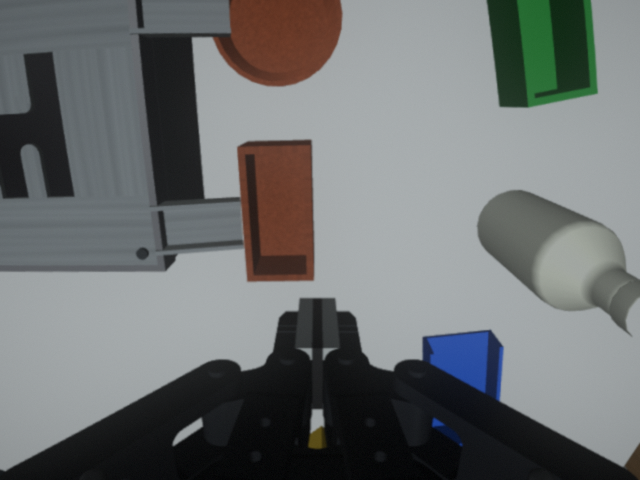

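```bash
python3 - <<'E'
from q import *
p0,d0,K,k1,E=load("pics/top0.npz")
C0=np.array([575,-42.3,0]) # top-camera estimate of centre
zt=20+180*np.cos(.33)*np.cos(.33)
uv=np.array([[345,447]])/4+[240,115]-0.4
print("top-view top centre local",((onplane(uv,zt,K,k1,E)-C0)@L).round(1),zt)
for a in(.29,.31,.33,.35): print(a,"expected x",(-180*np.sin(a)).round(1),(-180*np.sin(a)*np.cos(.33)).round(1))
# vessels before/after masks
p,d=grab_frame("top")
mm=lambda im: cv2.inRange(cv2.cvtColor(im,cv2.COLOR_BGR2HSV),(3,100,60),(18,255,255))
for n,(u,v,r) in dict(pot=(285,250,24),saucer=(396,158,24),planter=(270,196,26)).items():
    for im in(p0,p):
        M=cv2.moments(mm(im)[v-r:v+r,u-r:u+r],True); print(n,M["m00"],round(M["m10"]/M["m00"],2),round(M["m01"]/M["m00"],2))
E
```

```text
top-view top centre local [[-61.   55.  181.1]] 181.09930083476286
0.29 expected x -51.5 -48.7
0.31 expected x -54.9 -51.9
0.33 expected x -58.3 -55.2
0.35 expected x -61.7 -58.4
pot 784.0 22.17 24.25
pot 838.0 21.8 24.13
saucer 977.0 25.36 24.54
saucer 982.0 25.3 24.61
planter 742.0 23.72 26.67
planter 755.0 23.63 26.61
```

```bash
python3 -c "
from station import *
print(state()['wrist_force'],state()['time_s']); print(sign_off())"
```

```text
[ 0.04947881  0.86113498 -0.58551155] 12.9167
the job is handed in; nothing more can be done
None
```

I set the feeder to fill the flowerpot and handed the job in at 12.9 s. The lever is home in the near-left slot, next to the spout the round pot stands under.

I used the shut fingertips for three pushes: far out of parking into the cross channel, left along the channel to its end, then near into the corner slot. I stopped when the force rose to about 10 N at the slot's end, then backed off clear.

**Lever position:** in the last top view the knob's top is about 61 mm to the near side and 55 mm to the left of the gate centre. That is a lean of about -0.35 along the slot, at its end stop, where fully home needs 0.31. It held that position after the fingers left.

**Other objects:** the pot, saucer and planter are within 0.4 px of their starting positions in the top view. The pot's colour mask came out 7% larger, which I took to be a change in shading. The arm hid part of the trough in that view; the scene view showed it standing, but I did not re-measure it. I did not re-measure the scoop, rake or bottle; the arm never came near them.

**Disagreement:** the top camera and the wrist camera placed the gate centre about 2 mm apart. I used the wrist camera's figure for the moves from midway through the first push on.

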